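# Set the slide carriage and hold the light shutter half open

## Task

On the slide light table, leave the shutter shut while you turn the black handwheel, regrasping it as often as you need, until the white index of the blue slide carriage stands opposite the red clip (not the black one). Then pull the shutter's black tab towards the front of the light table, against its spring, until the window is half uncovered (tab level with the red half mark), and finish while still holding it there with the fingers, since it springs shut when let go. Do not disturb the carriage setting or the things lying around.

Things in the scene. Friction and masses are not known exactly. Their poses are not given: they have to be found in the camera images.
- light_table: White lamp housing with a grey top, 195 (x) x 300 (y) x 40 mm, fixed to the bench; place and yaw vary. Origin at bench level; it spans x -100..95, y -135..165 mm. x points from its front (robot side) to its back, y to its left. A yellowish strip window 40 (x) x 120 (y) mm is centred at (35,-30); behind it an aluminium ledge along y, top at 58 mm, bears two clips. Nothing on it is higher than 88 mm.
- handwheel (a joint): Angle of the handwheel, rad, positive counter-clockwise seen from above; stops at +-5.6. Geared to the carriage: 10 mm of travel per rad, counter-clockwise moves the carriage to the light table's +y (left). Friction 0.08 N m; it stays where it is left. Starts within 0.5 rad of 0, where the carriage is at the window's middle.
- wheel_top (a point): Centre of the handwheel's top face, on its vertical axis, 86 mm above the bench, at (-20, 120) mm in the light table's frame. The handwheel is a black fluted round knob, diameter 50, 22 mm high (64 to 86 mm above the bench; rim straight from 68 to 84 mm), with a white line on top; it can be gripped across its diameter at any yaw.
- carriage_index (a point): Outer end of the white index finger at the back edge of the blue slide carriage (a blue frame of 64 (y) x 70 (x) mm with a glass slide), 58 mm above the bench. It moves along the light table's y only.
- red_clip: Red index clip, 16 x 8 x 14 mm, fixed on the ledge behind the carriage; origin at the centre of its underside, 58 mm above the bench, axes parallel to the light table's. A white line marks its middle. The carriage index must come to the same y (light table's frame). It is 25 to 45 mm left or right of the window's middle, the black clip on the other side.
- shutter (a joint): Travel of the shutter, m: 0 shut (the dark blade covers the window), 0.04 fully open, half open 0.02; the blade slides along the light table's -x (towards its front). A spring draws it shut: 2 N at 0, 7 N at half, 12 N fully open.
- shutter_tab (a point): Top centre of the shutter's upright black tab: 8 mm thick (x), 22 wide (y), 43 to 83 mm above the bench. Shut, it stands at (-30,-30) mm in the light table's frame, 30 mm in front of the carriage. Marks on the deck right of its path show its centre: black shut (x -30), longer red half (-50), black open (-70). Pinch it across its 22 mm from above, or draw it with a finger behind it.
- petri_dish: Bystander, to be left alone: clear round dish with a lid, 57 x 57 x 14 mm, loose on the bench; origin at the centre of its underside.
- sticky_pad: Bystander, to be left alone: yellow note pad, 66 x 66 x 13 mm, loose on the bench; origin at the centre of its underside.
- timer: Bystander, to be left alone: white digital timer, 60 x 68 x 20 mm, loose on the bench; origin at the centre of its underside.
- immersion_oil: Bystander, to be left alone: small amber bottle with a black cap, 25 x 26 x 58 mm, loose on the bench; origin at the centre of its underside.
- coverslip_box: Bystander, to be left alone: small white box, 35 x 35 x 19 mm, loose on the bench; origin at the centre of its underside.

How it is judged:
By the outcome, as a careful person would: the job done as asked, in the order asked, and still so for the second after the job is handed in, while the arm keeps its last pose, push and grip.
It also fails if it takes over 72 s, if anything falls off the work surface, if the arm or the gripper's body presses on something with over 40 N, if the wrist force passes 120 N, or if a joint passes its speed limit or range.

## Robot

A 6-joint arm with a two-finger parallel gripper is mounted at the origin on a cart in front of the work surface, level with it; the furniture and walls round the work are solid. World frame = base frame: x ahead of the robot, y to its left, z up, the work surface at z = 0. Lengths are in mm, angles in degrees, forces in N, time in s.
With the tool pointing down it reaches from about 325 to 925 mm from the base axis. Payload 3.1 kg.
Tool frame: the origin (TCP) lies at the very end of the fingers, on their centre line; the grasp point (between the pads) lies grasp_offset behind it (grasp_offset is the distance from the TCP to the grasp point, in mm); z points along the fingers, y is the line along which they close (so a half turn about z gives the same grasp; the last joint's range is limited). The gripper opens to 85 mm and grips with 20 to 120 N. Pads are 22 mm wide; open, the fingers measure 114 mm over their backs; the gripper's body (76 mm by 85 mm) begins 54 mm behind the grasp point. The pads swing forward as they close: fully open they stand 13 mm farther back than shut.
Start: joints at [57.227, 12.427, 92.441, -0, 75.132, -6.429], TCP at [277.34, 560.109, 231.3] pointing down, gripper open.
Joint ranges: [-157.48, 157.48], [-44.54, 120.13], [17.64, 146.25], [-64.5, 244.5], [7.68, 150.69], [-147.95, 147.95]. Speed limits (degrees/s): [159.86, 159.86, 180, 180, 180, 180].

## Interface

Orientations are given as [roll, pitch, yaw] about the fixed x, y, z axes, in that order (R = Rz(yaw) Ry(pitch) Rx(roll)).
In Python, from station import * gives the robot as it stands. Calls block until the motion is done:
- goto(position, orientation): joint-space move of the TCP to a pose.
- move_l(position, attitude=None, speed=150): straight line of the TCP; attitude=None keeps the orientation; speed is the mean speed in mm/s.
- move_j(angles): joint-space move.
- grip(opening, squeeze=None): finger opening in mm; squeeze is the grip in N (None keeps the last); returns when the fingers have stopped.
- wait(seconds).
- solve_ik(position, orientation): joint angles nearest the present ones, or None.
- get_obs(): the state.
- get_image(name): name is "scene" or "top"; returns the picture (420x560x3 uint8, red, green, blue); there is no depth.
- get_calibration(name): a dict with "fx", "fy", "cx", "cy" (pixels), "R" (3x3) and "t" (3): a world point X has camera coordinates R X + t. Camera axes: x right, y down, z forward; pixel columns grow to the right and rows downward; lengths in mm; the calibration is good to about 2 mm. A picture is of the moment at which its call begins. get_calibration takes no time and is no camera call.
A pose or a line that the arm cannot do raises Unreachable and nothing moves.
- sign_off(): hands the job in; it is judged then, once.
Trained networks look in the newest picture that a camera, given by its name, has taken for a name from the list of things; names that differ only in an ending like _2 or _b are one class to them, and where a whole thing is asked for, a point or a joint stands for the part that bears it (a point fixed in the world has none). Each returns a list of dicts, best first, with "score" (0 to 1); they miss things now and then, are a little off and sometimes report something else, mostly with a low value. They report only what shows in the picture. A call takes as long as a camera call.
- spot_in(name, camera): "extent" ([centre column, centre row, width, height] in pixels, round what is visible of it).
- regions_of(name, camera): "region" (420x560 bool, what is visible of it) and "extent" ([centre column, centre row, width, height] in pixels, round what is visible of it).
The state is a dict: "t": time; "joint_pos": joint angles; "qvel": joint speeds; "effort": joint torques, N m; "tcp_pos": TCP position; "ee_rot": TCP orientation; "wrist_force": force on the tool from outside, world axes, zero at the start; "moment": the same for the moment, N m; "grip_width": finger opening in mm; "grip_force": force on a finger pad.
Only numpy, scipy, OpenCV 4.12 (cv2) and the standard library are available. Lean on these libraries where they do the work, as an engineer would, in place of code of your own. Each camera call takes 0.05 s, during which the arm holds its last target. There are 200 camera calls.

## Working session

There is one attempt and no reset: what is moved stays moved. The work goes in short steps, each a Python script; the robot and the scene stay as the last script left them, time stands still between calls to the robot, and variables do not carry over. Pictures are saved under pics/ and viewed, at most 10 in all, crops included, and the job is handed in when it is done.

```bash
mkdir -p pics; ls
python3 - <<'E'
from station import *
import cv2, numpy as np
for c in ["scene","top"]:
    im=get_image(c); cv2.imwrite(f"pics/{c}0.png",im[:,:,::-1])
    k=get_calibration(c); print(c,k)
    for n in ["light_table","handwheel","red_clip","carriage_index","shutter_tab"]:
        for d in spot_in(n,c)[:2]: print(n,np.round(d["extent"],1),round(d["score"],2))
o=get_obs();print(o, [k for k in dir() if 'grasp' in k])
try: print(grasp_offset)
except Exception as e: print(e)
E
```

```text
pics
scene {'fx': 462.72915605926215, 'fy': 462.72915605926215, 'cx': 274.8615514899089, 'cy': 203.03117988074197, 'R': array([[ 0.75984755, -0.64998207,  0.01245033],
       [-0.45313481, -0.5432657 , -0.70677523],
       [ 0.46615506,  0.53139975, -0.70732861]]), 't': array([-402.67416389,  261.10153255,  988.26005766])}
light_table [322.6 329.6  20.2  20.9] 0.63
light_table [256.1 215.4 134.8  98.7] 0.6
handwheel [218.1 182.6  22.3  16.3] 0.86
red_clip [300.9 199.5   4.8   5.8] 0.42
carriage_index [277.1 208.9  27.1  24.7] 0.63
carriage_index [220.1 182.4  20.1  19.5] 0.6
shutter_tab [276.9 208.8  47.9  36.7] 0.73
top {'fx': 518.885157924383, 'fy': 518.885157924383, 'cx': 278.77662427885747, 'cy': 214.37327072703124, 'R': array([[-1.81983496e-02, -9.99833921e-01, -9.74948943e-04],
       [-9.92671683e-01,  1.81844801e-02, -1.19466541e-01],
       [ 1.19464429e-01, -1.20628967e-03, -9.92837749e-01]]), 't': array([ -27.11623796,  479.35047235, 1476.64329781])}
light_table [261.8 217.2 113.3  83. ] 0.63
handwheel [224.2 226.9  15.1  17.9] 0.57
handwheel [153.1 244.1  21.   19.9] 0.52
red_clip [383.  249.2  20.   13.7] 0.6
carriage_index [272.6 199.7  22.1  22.3] 0.75
shutter_tab [273.3 208.8  40.   27.9] 0.92
{'t': 0.6, 'joint_pos': array([ 5.72252834e+01,  1.24243392e+01,  9.24400721e+01, -4.96165987e-04,
        7.51317961e+01, -6.42747709e+00]), 'qvel': array([ 0.00187832,  0.00222909,  0.05365563, -0.05404442,  0.07970289,
       -0.06484049]), 'effort': array([ 5.11542585e-04, -3.96582985e+01, -3.04031396e+01, -1.99666933e-04,
        1.17195345e-03, -1.12246349e-05]), 'tcp_pos': array([277.36583515, 560.10961391, 231.34259687]), 'ee_rot': array([1.79996285e+02, 9.01114691e-04, 1.53652888e+02]), 'wrist_force': array([ 0.40250774, -0.20733041, -0.27476325]), 'moment': array([-0.00781908,  0.0214745 ,  0.004866  ]), 'grip_force': 0.0, 'grip_width': 85.67622005757109} ['grasp_offset']
18.700000000000003
```

Run:
```python
import cv2, numpy as np
a=cv2.imread("pics/scene0.png")[145:295,160:360]; b=cv2.imread("pics/top0.png")[160:280,190:350]
cv2.imwrite("pics/c1.png",cv2.resize(a,None,fx=4,fy=4,interpolation=cv2.INTER_CUBIC))
cv2.imwrite("pics/c2.png",cv2.resize(b,None,fx=5,fy=5,interpolation=cv2.INTER_CUBIC))
```

```text
(no output)
```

View pics/c1.png

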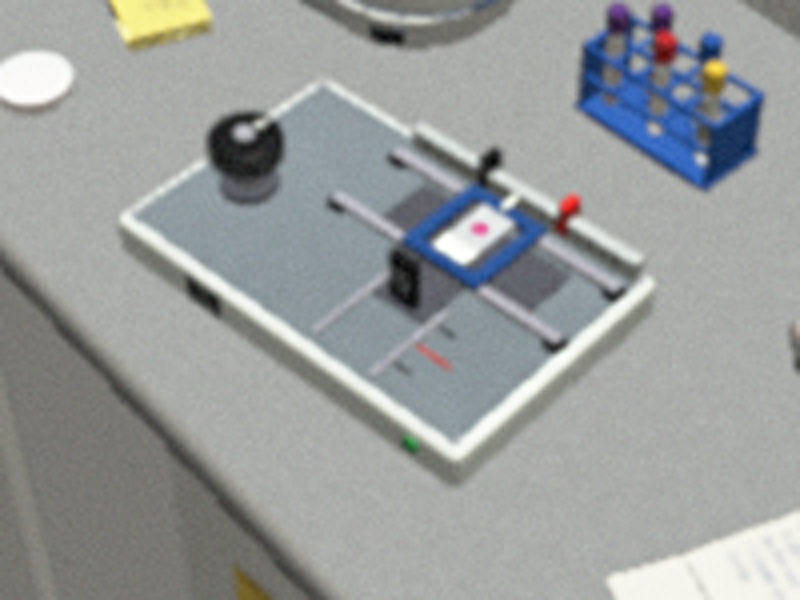

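View pics/c2.png

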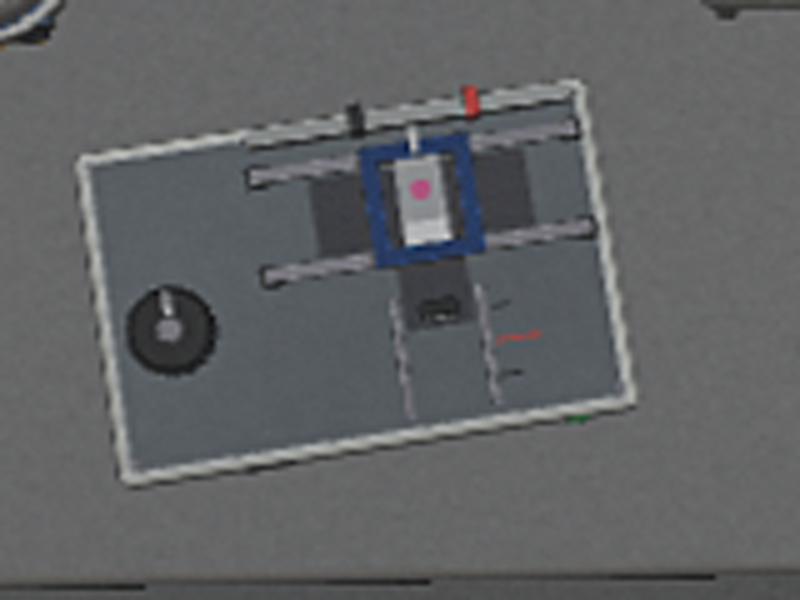

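View pics/top0.png

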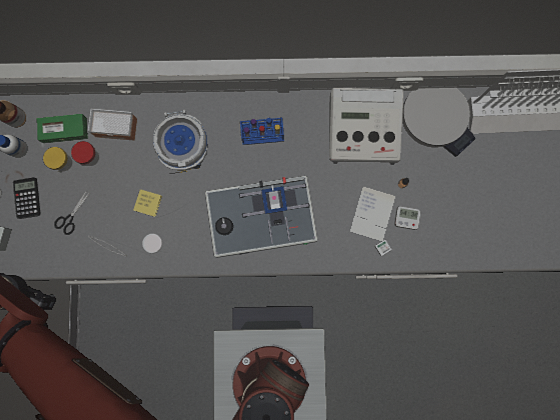

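Both views show the table yawed about 9°. The wheel is at top px (224,225) and the index at about (272,186). The red clip, at about (284,180), is right of the index, and the black clip is left. Bystanders are well clear of the table. Next I'll fit the pose and triangulate.

```bash
cat > h.py <<'E'
from station import *
import numpy as np, cv2
from scipy.optimize import least_squares
K={c:get_calibration(c) for c in("scene","top")}
def proj(c,X):
    k=K[c];p=k["R"]@np.asarray(X,float)+k["t"];return np.array([k["fx"]*p[0]/p[2]+k["cx"],k["fy"]*p[1]/p[2]+k["cy"]])
def T(P,x,y):
    c,s=np.cos(P[2]),np.sin(P[2]);return np.array([P[0]+c*x-s*y,P[1]+s*x+c*y])
def W(P,l): return np.r_[T(P,l[0],l[1]),l[2]]
def centroid(im,f,box):
    c0,c1,r0,r1=box;a=im[r0:r1,c0:c1].astype(float);w=np.clip(f(a[...,0],a[...,1],a[...,2]),0,None)
    rr,cc=np.mgrid[r0:r1,c0:c1];return np.array([(w*cc).sum(),(w*rr).sum()])/w.sum()
RED=lambda r,g,b:np.where(r-np.maximum(g,b)>40,r-np.maximum(g,b),0)
WHITE=lambda r,g,b:np.clip(np.minimum(np.minimum(r,g),b)-150,0,None)
BLACK=lambda r,g,b:np.clip(60-np.maximum(np.maximum(r,g),b),0,None)
E
python3 - <<'E'
from h import *
tc=lambda u,v:np.array([(u+.5)/5-.5+190,(v+.5)/5-.5+160]); sc=lambda u,v:np.array([(u+.5)/4-.5+160,(v+.5)/4-.5+145])
obs=[("top",tc(80,158),(95,165,40)),("top",tc(582,82),(95,-135,40)),("top",tc(636,400),(-100,-135,40)),("top",tc(125,483),(-100,165,40)),
("top",tc(171,330),(-20,120,84)),("scene",sc(122,218),(-100,165,40)),("scene",sc(325,80),(95,165,40)),("scene",sc(655,283),(95,-135,40)),("scene",sc(457,458),(-100,-135,40)),("scene",sc(245,132),(-20,120,86)),
("top",tc(438,307),(-30,-30,83))]
f=lambda P:np.concatenate([proj(c,W(P,l))-p for c,p,l in obs])
r=least_squares(f,[540,0,.16],loss="soft_l1",x_scale=[100,100,.1]);P=r.x
print(P,np.degrees(P[2]));print(np.round(f(P).reshape(-1,2),2))
np.save("P.npy",P)
# clip + index local coords: both views
it=cv2.imread("pics/top0.png")[...,::-1];isn=cv2.imread("pics/scene0.png")[...,::-1]
ct=centroid(it,RED,(278,292,172,188));cs=centroid(isn,RED,(296,310,190,206))
print(ct,cs)
for nm,o,z in(("clip",{"top":ct,"scene":cs},66),("index",{"top":tc(412,131),"scene":sc(513,200)},58)):
    for cams in(["top"],["scene"],["top","scene"]):
        g=lambda q:np.concatenate([proj(c,W(P,(q[0],q[1],z)))-o[c] for c in cams])
        s=least_squares(g,[85,-30],x_scale=10);print(nm,cams,s.x,s.cost)
w=T(P,-20,120)
for a in range(-180,181,30):
    j=solve_ik([*w,60],[180,0,a+np.degrees(P[2])]); print(a,None if j is None else np.round(j,0))
E
```

```text
[4.80363906e+02 9.62506449e-01 1.36551214e-01] 7.823808238882514
[[-0.9  -1.06]
 [ 0.95 -1.58]
 [ 1.09  1.04]
 [-0.52  0.65]
 [ 0.3  -0.29]
 [-2.47 -0.58]
 [-0.59 -1.69]
 [ 1.29 -0.78]
 [-0.46  0.75]
 [-0.22  0.43]
 [ 0.63 -0.38]]
[283.86626344 179.65255376] [301.69133678 196.34624211]
clip ['top'] [ 85.27366736 -65.32321311] 7.497286387439014e-19
clip ['scene'] [ 85.46695063 -65.81366179] 8.138116290200661e-24
clip ['top', 'scene'] [ 85.40356975 -65.58145831] 0.00923956158884155
index ['top'] [ 74.34151202 -29.28167808] 3.648140624894105e-18
index ['scene'] [ 72.97662285 -30.43684187] 3.2311742677852644e-27
index ['top', 'scene'] [ 73.83379093 -29.71694881] 0.07199010399963114
-180 [  6.   5. 121.   0.  53. -92.]
-150 [   6.    5.  121.    0.   53. -122.]
-120 None
-90 None
-60 None
-30 [  6.   5. 121.  -0.  53. 118.]
0 [  6.   5. 121.  -0.  53.  88.]
30 [  6.   5. 121.  -0.  53.  58.]
60 [  6.   5. 121.  -0.  53.  28.]
90 [  6.   5. 121.  -0.  53.  -2.]
120 [  6.   5. 121.   0.  53. -32.]
150 [  6.   5. 121.   0.  53. -62.]
180 [  6.   5. 121.   0.  53. -92.]
```

Run:
```python
from h import *
P=np.load("P.npy");w=T(P,-20,120);y=np.degrees(P[2])
goto([*w,160],[180,0,180+y]); grip(70); move_l([*w,60],speed=80)
o=get_obs();print(o["t"],o["tcp_pos"],o["wrist_force"],o["joint_pos"])
grip(45,30);o=get_obs();print(o["grip_width"],o["grip_force"],o["wrist_force"],o["moment"])
for k in range(5):
    j=get_obs()["joint_pos"].copy(); j[5]+=38; move_j(j); o=get_obs();print(np.round(o["joint_pos"][5],1),o["wrist_force"].round(1),o["moment"].round(2),o["grip_width"].round(1),o["tcp_pos"].round(1),o["t"])
for c in("scene","top"): cv2.imwrite(f"pics/{c}1.png",get_image(c)[:,:,::-1])
a=cv2.imread("pics/scene1.png")[145:295,220:360]; b=cv2.imread("pics/top1.png")[160:260,190:330]
cv2.imwrite("pics/c3.png",np.hstack([cv2.resize(a,(392,420),interpolation=cv2.INTER_CUBIC),cv2.resize(b,(400,420),interpolation=cv2.INTER_CUBIC)]))
```

```text
4.05 [444.85856831 117.2023888   60.5994583 ] [0.27356227 0.48938973 0.11457348] [ 6.00828717e+00  5.44073543e+00  1.21151685e+02 -1.36169823e-03
  5.33294587e+01 -9.18170026e+01]
48.09525436969962 30.61990752350539 [-2.56540548  3.6769105   5.12098265] [0.92103405 0.37233027 0.01055942]Traceback (most recent call last):
  File "<stdin>", line 7, in <module>
AttributeError: 'float' object has no attribute 'round'
```

Run:
```python
from h import *
o=get_obs();print(o["joint_pos"][5],o["wrist_force"].round(1),o["tcp_pos"].round(1),o["grip_width"])
for a in (-15.8,22.2,60.2,98.2):
    j=get_obs()["joint_pos"].copy(); j[5]=a; move_j(j); o=get_obs();print(np.round(o["joint_pos"][5],1),o["wrist_force"].round(1),o["moment"].round(2),o["tcp_pos"].round(1),o["t"])
for c in("scene","top"): cv2.imwrite(f"pics/{c}1.png",get_image(c)[:,:,::-1])
a=cv2.imread("pics/scene1.png")[145:295,220:360]; b=cv2.imread("pics/top1.png")[160:260,190:330]
cv2.imwrite("pics/c3.png",np.hstack([cv2.resize(a,(392,420),interpolation=cv2.INTER_CUBIC),cv2.resize(b,(400,420),interpolation=cv2.INTER_CUBIC)]))
```

```text
-53.90531405032554 [-0.9 -4.1  0.6] [444.5 118.1  61.2] 48.42604260376745
-15.9 [-2.6 -4.2  1.6] [-0.56  0.09 -0.11] [444.1 117.7  61.2] 5.725
22.0 [-4.3 -2.5  3.3] [-0.63  0.22 -0.11] [443.5 117.6  61.2] 6.4
60.0 [-5.8 -0.4  3.7] [-0.46  0.51 -0.05] [442.9 117.8  61.2] 7.075
98.1 [-4.   3.   3.6] [-0.01  0.7  -0.04] [442.6 118.4  61.2] 7.75
```

View pics/c3.png

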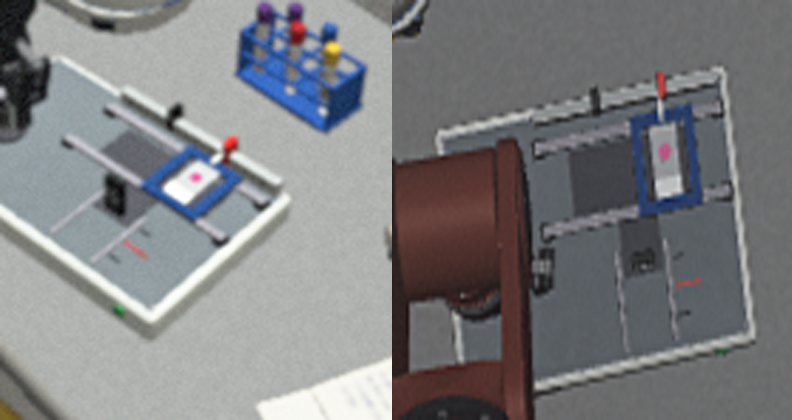

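Run:
```python
from h import *
P=np.load("P.npy")
def loc(c,p,z): return least_squares(lambda q:proj(c,W(P,(q[0],q[1],z)))-p,[50,-40],x_scale=10).x.round(2)
BLUE=lambda r,g,b:np.where((b-r>40)&(b-g>25),1.,0)
box={"top":(255,305,180,220),"scene":(255,310,190,222)}
for n in "01":
  for c in("top","scene"):
    im=cv2.imread(f"pics/{c}{n}.png")[...,::-1]
    b0,b1,b2,b3=box[c]; a=im[b2:b3,b0:b1].astype(float); m=BLUE(a[...,0],a[...,1],a[...,2])
    pts=np.argwhere(m>0)[:,::-1]+[b0,b2]; rect=cv2.minAreaRect(pts.astype(np.float32))
    hull=cv2.convexHull(pts.astype(np.int32)); M=cv2.moments(hull); hc=np.array([M["m10"],M["m01"]])/M["m00"]
    cr=centroid(im,RED,(278,292,172,188) if c=="top" else (296,310,190,206))
    print(n,c,"carriage",loc(c,hc,57),loc(c,rect[0],57),"clip",cr.round(2),loc(c,cr,66))
im=cv2.imread("pics/top1.png")[...,::-1];print(im[174:196,277:291].min(2));print(im[174:188,277:291,0].astype(int)-im[174:188,277:291,1])
```

```text
0 top carriage [ 34.19 -28.47] [ 34.18 -28.42] clip [283.87 179.65] [ 85.27 -65.32]
0 scene carriage [ 32.79 -32.09] [ 33.61 -31.46] clip [301.69 196.35] [ 85.47 -65.81]
1 top carriage [ 34.79 -61.49] [ 34.41 -61.58] clip [283.87 179.65] [ 85.27 -65.33]
1 scene carriage [ 33.33 -64.32] [ 33.39 -63.87] clip [301.84 196.18] [ 86.2  -65.71]
[[109 107 108 107 106 106 109 107 108 109 109 108 108 106]
 [109 109 107 110 106 105 106 106 108 110 107 106 106 108]
 [107 106 109 111 110 108 107 109 107 108 105 107 105 107]
 [110 111 110 107 109  75  73  71  99 100 103 110 113 112]
 [107 106 104 105 105  66  54  67  62  65  82 124 159 162]
 [110  94  80 103 123  94  68  64  72 135 147 143 142 141]
 [160 150 148 145 144  92  69  63  75 141 146 147 146 145]
 [139 143 143 144 146 125  83  62  63 137 146 157 140  99]
 [142 143 143 148 152 151  97  68  41  49  51  49  59  70]
 [110  80  49  38  36  53 120  72  39  78  95  98  98  99]
 [ 62  61  74  83  95  85 188 144  97  96  97  94  98  97]
 [ 99  98  98  97  93  83 187 167 108  94  83  70  63  59]
 [ 95  97  96  79  56  46 184 155  67  29  40  39  4
[... 665 characters left out ...]
1  -2  -1  -2  -1  -1   4  -3  -3   0  -1  -1   0]
 [ -1   0   0  -2  -5  34  66  94  24  -6  -1  -1   0   0]
 [  1   0  -1  -1  -6  27 115 125  44  -9  -3  -2  -2  -3]
 [ -2   0  -2   0  -5   4 101 123  56  -8  -7  -4  -3  -5]
 [ -4  -3  -5  -4  -8 -11  95 122  75  -1  -7  -5  -4  -3]
 [ -4  -2  -4  -4  -8  -9  89 122 106  11  -9  -4  -2  -1]
 [ -4  -4  -3  -4  -5 -13  78  98  59   5  -4   0  -2  -4]
 [ -1   1   1   0  -3  -6  26  19  15  -4  -7  -7  -6  -6]
 [ -1  -4  -4  -5  -8  -6  -6   0  -6  -9  -6  -6  -5  -5]
 [ -6  -5  -6  -6  -5  -8  -2  -4  -5  -6  -8 -12 -13 -23]
 [ -5  -5  -6  -3  -5 -14  -1  -6 -14 -22 -20 -19 -18 -18]
 [-23 -20 -19 -19 -19 -21  -6 -11 -15 -18 -20 -19 -20 -20]]
```

Run:
```python
from h import *
j=get_obs()["joint_pos"].copy(); j[5]+=20; move_j(j); wait(.3); o=get_obs();print(o["joint_pos"][5],o["wrist_force"].round(1),o["moment"].round(2),o["t"])
ims={}
for c in("scene","top"):
    ims[c]=np.mean([get_image(c).astype(float) for _ in range(8)],0); cv2.imwrite(f"pics/{c}2.png",ims[c][:,:,::-1].round())
np.savez("m2.npz",**ims)
im=ims["top"]; print(im[175:191,279:292].min(2).round().astype(int)); print((im[175:186,279:292,0]-im[175:186,279:292,1]).round().astype(int))
a=ims["scene"][184:214,282:312,::-1].round().astype(np.uint8);b=ims["top"][170:200,270:300,::-1].round().astype(np.uint8)
cv2.imwrite("pics/c4.png",np.hstack([cv2.resize(x,(400,400),interpolation=cv2.INTER_CUBIC) for x in(a,b)]))
```

```text
118.01657808869383 [-3.8  3.8  2.8] [0.26 0.69 0.06] 8.575
[[109 108 106 105 106 106 108 108 108 107 107 108 107]
 [109 111 109 107 107 109 108 106 107 106 106 107 106]
 [108 108 108  76  70  71 100 100 103 108 113 112  94]
 [104 106 106  67  55  66  62  65  83 124 157 162 150]
 [ 81 103 122  94  66  64  72 134 146 144 142 141 142]
 [146 146 146  90  68  64  74 141 146 147 147 145 146]
 [144 145 146 125  83  64  62 136 147 157 140  99  74]
 [143 150 152 152  92  76  45  50  49  49  58  70  75]
 [ 51  38  38  37  25 118  82  75  92  99  99  99  99]
 [ 73  85  98  98  66 186 170 110  94  95  97  97  97]
 [ 99  97  96  95  87 165 160 108  80  68  64  60  54]
 [ 96  78  58  59  54 110 160  87  29  37  41  41  42]
 [ 41  39  40  39  30  94 193 112  31  37  39  40  44]
 [ 42  42  40  37  34  76 114  65  42  57  66  48  67]
 [ 42  38  57  60  66  84  96  92 110 150 166 111  94]
 [ 44  44 137 158 155 161 166 164 159 158 159 109  66]]
[[  0  -1  -1  -2  -4  -3  -2  -1  -1  -1  -1   0   0]
 [ -1  -1  -3  -1  -2   3  -3  -3  -1  -1  -1   0   0]
 [ -1  -2  -6  33  66  94  22  -6  -2  -1   0   0  -1]
 [ -1  -1  -6  27 116 126  44  -9  -3  -2  -2  -3  -5]
 [ -1  -1  -5   5 101 124  56  -8  -7  -3  -3  -3  -4]
 [ -5  -4  -8 -12  94 122  75   0  -8  -4  -4  -2  -3]
 [ -3  -4  -7  -8  89 122 106  12  -8  -4  -3  -2   0]
 [ -3  -4  -7 -14  80  93  58   5  -4  -1  -2  -3  -4]
 [  1   0  -3  -7  37   3   6  -4  -8  -7  -6  -5  -5]
 [ -3  -4  -6  -9   7  -4  -6  -7  -6  -6  -5  -5  -6]
 [ -6  -5  -5  -6  -8  -2  -4  -5  -8 -12 -13 -23 -35]][ WARN:0@2.747] global loadsave.cpp:1063 imwrite_ Unsupported depth image for selected encoder is fallbacked to CV_8U.
```

View pics/c4.png

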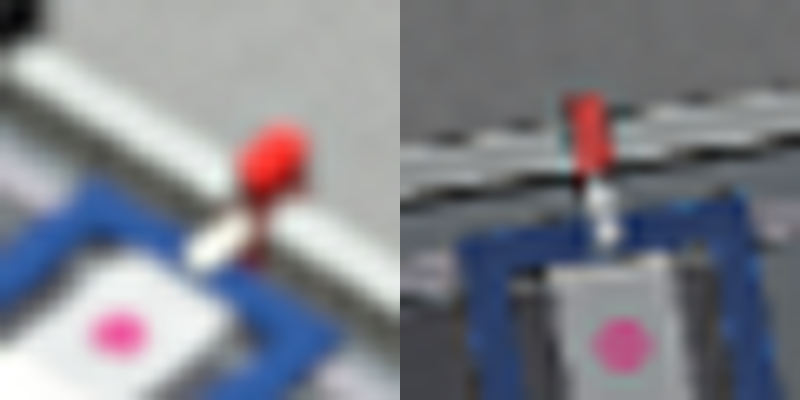

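Run:
```python
from h import *
from scipy.optimize import minimize
P=np.load("P.npy");ims=np.load("m2.npz")
def loc(c,p,z): return least_squares(lambda q:proj(c,W(P,(q[0],q[1],z)))-p,[80,-60],x_scale=10).x.round(2)
boxR={"top":(276,294,170,190),"scene":(292,312,186,208)};S=8
for c in("top","scene"):
    im=ims[c];c0,c1,r0,r1=boxR[c];a=im[r0:r1,c0:c1]
    R=a[...,0];m=np.clip((R-np.maximum(a[...,1],a[...,2]))/np.maximum(R,30)/.5,0,1); m[m<.25]=0
    def ren(q):
        pts=np.array([proj(c,W(P,(q[0]+i*8,q[1]+j*4,58+k*14))) for i in(-1,1) for j in(-1,1) for k in(0,1)])
        h=cv2.convexHull(((pts-[c0,r0]+.5)*S*16-8).round().astype(np.int32).reshape(-1,1,2))
        M=np.zeros(((r1-r0)*S,(c1-c0)*S),np.uint8);cv2.fillPoly(M,[h],255,shift=4);return cv2.resize(M,(c1-c0,r1-r0),interpolation=cv2.INTER_AREA)/255.
    f=lambda q:((cv2.GaussianBlur(ren(q),(0,0),.8)-cv2.GaussianBlur(m,(0,0),.8))**2).sum()
    s=min((minimize(f,[x,y],method="Nelder-Mead",options=dict(initial_simplex=[[x,y],[x+4,y],[x,y+4]])) for x in(82,86) for y in(-68,-63)),key=lambda s:s.fun)
    print(c,"clip",s.x.round(2),round(s.fun,2)); 
    if c=="scene":
        print((m*9).round().astype(int)); print((ren(s.x)*9).round().astype(int))
        g=im[196:206,292:304]; print(g.min(2).round().astype(int))
        cw=centroid(im,lambda r,g,b:np.where((np.minimum(r,b)>130)&(np.abs(r-b)<60),np.minimum(r,b)-110,0),(295,303,199,205))
    else: cw=centroid(im,lambda r,g,b:np.clip(np.minimum(r,b)-100,0,None),(282,289,184,188))
    print(c,"index",cw,loc(c,cw,58),loc(c,cw,57))
```

```text
top clip [ 85.46 -65.26] 0.11
top index [284.72329201 185.24479029] [ 70.31 -65.53] [ 70.49 -65.56]
scene clip [ 87.34 -65.26] 2.36
[[0 0 0 0 0 0 0 0 0 0 0 0 0 0 0 0 0 0 0 0]
 [0 0 0 0 0 0 0 0 0 0 0 0 0 0 0 0 0 0 0 0]
 [0 0 0 0 0 0 0 0 0 0 0 0 0 0 0 0 0 0 0 0]
 [0 0 0 0 0 0 0 0 0 0 0 0 0 0 0 0 0 0 0 0]
 [0 0 0 0 0 0 0 0 0 0 0 0 0 0 0 0 0 0 0 0]
 [0 0 0 0 0 0 0 0 0 0 0 0 0 0 0 0 0 0 0 0]
 [0 0 0 0 0 0 0 0 0 0 0 0 0 0 0 0 0 0 0 0]
 [0 0 0 0 0 0 0 0 0 3 6 6 4 0 0 0 0 0 0 0]
 [0 0 0 0 0 0 0 0 3 8 9 9 9 3 0 0 0 0 0 0]
 [0 0 0 0 0 0 0 0 8 9 9 9 9 3 0 0 0 0 0 0]
 [0 0 0 0 0 0 0 3 9 9 9 9 9 0 0 0 0 0 0 0]
 [0 0 0 0 0 0 0 0 9 9 9 9 7 0 0 0 0 0 0 0]
 [0 0 0 0 0 0 0 0 8 9 9 6 4 0 0 0 0 0 0 0]
 [0 0 0 0 0 0 0 0 4 9 4 0 0 0 0 0 0 0 0 0]
 [0 0 0 0 0 0 0 0 0 5 0 0 0 0 0 0 0 0 0 0]
 [0 0 0 0 0 0 0 0 0 4 0 0 0 0 0 0 0 0 0 0]
 [0 0 0 0 0 0 0 0 3 6 0 0 0 0 0 0 0 0 0 0]
 [0 0 0 0 0 0 0 0 3 6 0 0 0 0 0 0 0 0 0 0]
 [0 0 0 0 0 0 0 0 0 0 0 0 0 0 0 0 0 0 0 0]
 [0 0 0 0 0 0 0 0 0 0 0 0 0 0 0 0 0 0 0 0]
 [0 0 0 0 0 0 0 0 0 0 0 0 0 0 0 0 0 0 0 0]
 [0 0 0 0 0 0 0 0 0 0 0 0 0 0 0 0 0 0 0 0]]
[[0 0 0 0 0 0 0 0 0 0
[... 808 characters left out ...]
0 0 0 0 0 0 0 0 0 0 0 0 0 0 0]
 [0 0 0 0 0 0 0 0 0 0 0 0 0 0 0 0 0 0 0 0]
 [0 0 0 0 0 0 0 0 0 0 0 0 0 0 0 0 0 0 0 0]]
[[100 133 172 203 226 230 224 168  94  54  43  32]
 [ 83  91 111 143 185 222 223 164  78  38  28  33]
 [ 90  90  86  88 119 170 183 138  67  26  48  86]
 [ 76  87  88  81  84  98 116 124  90  56 108 166]
 [ 59  68  76  79  88 107 146 185 152 101 161 217]
 [ 50  51  51  72 124 184 217 221 164 104 156 205]
 [ 99  80  56  94 191 238 233 183 107  63  99 146]
 [179 153 110 114 198 225 182 118  62  57  77  94]
 [232 214 179 144 147 135  92  64  73  80  93  90]
 [237 233 227 201 162 119  77  50  54  68  81  86]]
scene index [297.98695136 201.75846336] [ 70.44 -66.47] [ 71.25 -65.86]
```

Run:
```python
from h import *
P=np.load("P.npy");P[:2]+=[-1,1];np.save("P2.npy",P);y=np.degrees(P[2]);t=T(P,-30,-30)
grip(64,20); p=get_obs()["tcp_pos"]; move_l([p[0],p[1],150],speed=80)
goto([*t,150],[180,0,y]); grip(44)
im=np.mean([get_image("scene").astype(float) for _ in range(6)],0)
cw=centroid(im,lambda r,g,b:np.where((np.minimum(r,b)>130)&(np.abs(r-b)<60),np.minimum(r,b)-110,0),(295,303,199,205));print("index scene",cw)
print(get_obs()["t"],get_obs()["tcp_pos"])
move_l([*t,55],speed=60);o=get_obs();print(o["wrist_force"].round(1),o["tcp_pos"])
cv2.imwrite("pics/c5.png",cv2.resize(get_image("scene")[150:270,210:330,::-1],(600,600),interpolation=cv2.INTER_CUBIC))
```

```text
index scene [297.98326055 201.76031053]
12.3917 [453.7439     -31.77161425 150.02106783]
[ 0.9 -0.4  0.5] [454.14399023 -31.91807891  55.41866945]
```

View pics/c5.png

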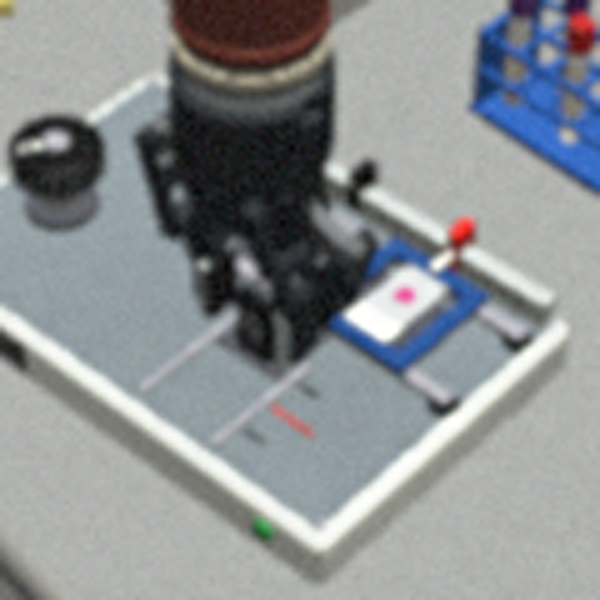

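The index did not move on release, and the fingers straddle the tab. Next I pinch and pull.

Run:
```python
from h import *
P=np.load("P2.npy");u=np.r_[np.cos(P[2]),np.sin(P[2]),0]
grip(10,60);o=get_obs();p0=o["tcp_pos"].copy();print(o["grip_width"],o["grip_force"],o["wrist_force"].round(1),p0)
tgt=np.r_[T(P,-50,-30),55]
move_l(tgt,speed=25);wait(.3);o=get_obs();d=o["tcp_pos"]-p0;print("travel",-d@u,d,o["wrist_force"].round(1),o["wrist_force"]@u,o["grip_width"])
# correct compliance to exactly 20 mm
e=20+d@u; move_l(tgt-u*e,speed=10);wait(.3);o=get_obs();d=o["tcp_pos"]-p0;print("travel",-d@u,o["wrist_force"].round(1),o["wrist_force"]@u,o["t"])
a=get_image("scene");b=get_image("top")
cv2.imwrite("pics/c6.png",np.hstack([cv2.resize(x[...,::-1],(400,400),interpolation=cv2.INTER_CUBIC) for x in(a[180:250,240:310],b[165:255,240:330])]))
```

```text
20.774357671001898 58.809987902641296 [-1.1  1.8  4.3] [453.87947408 -31.61973416  55.4530787 ]
travel 18.132375987217465 [-17.94834058  -2.57927811   0.01804403] [ 6.1  5.  -1. ] 6.73633656602484 20.580135156757073
travel 19.845556460420536 [ 5.3  4.6 -1.2] 5.833847949372265 16.3833
```

View pics/c6.png

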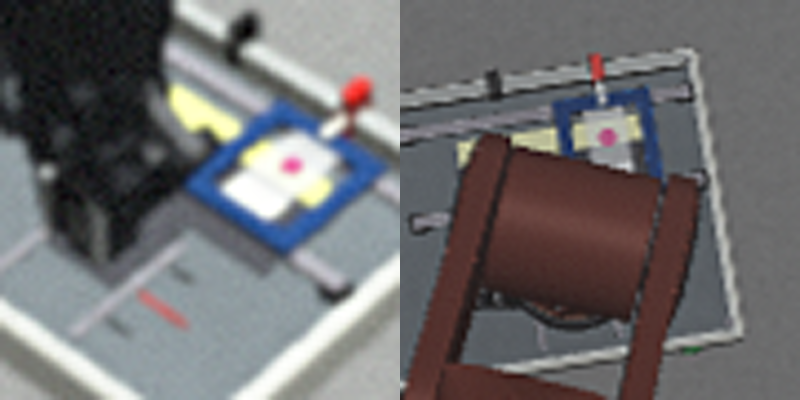

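Run:
```python
from h import *
P=np.load("P2.npy")
def loc(c,p,z): return least_squares(lambda q:proj(c,W(P,(q[0],q[1],z)))-p,[50,-40],x_scale=10).x
for k in range(2):
    o=get_obs();u=np.r_[np.cos(P[2]),np.sin(P[2]),0];print(o["t"],o["tcp_pos"].round(2),o["wrist_force"]@u,o["grip_width"])
    for c in("top","scene"):
        im=np.mean([get_image(c).astype(float) for _ in range(4)],0)
        # profile of yellowness along local x, at several y
        for y in((10,18,24) if c=="top" else (5,12,20,-48,-80)):
            pr=[]
            xs=np.arange(0,66,2.)
            for x in xs:
                q=proj(c,W(P,(x,y,41))); v=cv2.getRectSubPix(im.astype(np.float32),(1,1),(float(q[0]),float(q[1])))[0,0]; pr.append((v[0]+v[1])/2-v[2])
            print(c,y,np.round(pr).astype(int).tolist())
    if k==0: wait(1.0)
```

```text
16.4833 [434.27 -34.45  55.51] 6.7310098758868735 20.46358265826832
top 10 [22, 22, 22, 20, 17, 14, 12, 10, 9, 8, 9, 11, 14, 17, 20, 20, 20, 20, 20, 20, 19, 19, 19, 19, 18, 17, 17, 17, 16, 11, -2, -6, -7]
top 18 [7, 8, 11, 15, 20, 21, 21, 21, 20, 20, 19, 19, 19, 19, 20, 20, 20, 20, 20, 20, 19, 19, 18, 17, 15, 13, 18, 15, 7, -6, -6, -4, -7]
top 24 [21, 21, 20, 20, 20, 19, 19, 19, 19, 19, 19, 19, 20, 20, 20, 20, 19, 18, 17, 14, 14, 18, 22, 24, 27, 37, 41, 36, 8, -5, -9, -6, -6]
scene 5 [-2, -3, -4, -3, -3, -4, -4, -3, -3, -3, -3, -2, -2, -1, -1, -1, -1, -2, -3, -4, -1, 8, 38, 68, 69, 62, 59, 60, 56, 37, 10, -7, -9]
scene 12 [-3, -4, -3, -3, -4, -3, -2, -2, -2, -2, -2, -2, -1, -1, -3, -5, -3, -2, -2, -2, -2, -3, -3, 3, 27, 51, 68, 69, 58, 32, 6, -8, -9]
scene 20 [-4, -3, -1, -2, -4, -3, -1, -2, -3, -3, -4, -4, -3, -3, -3, -1, -1, -2, -3, -3, -3, -3, -4, -3, -3, -4, -3, -3, -2, -5, -8, -9, -8]
scene -48 [-8, -7, -6, -8, -18, -43, -69, -83, -84, -66, -37, -10, 2, 4, 2, 3, 3, 2, 0, 5, 9, 12, 13, 12, 13, 13, 13, 14, 9, 4, 0, -2, -1]
scene -80 [-8, -7, -6, -9, -19, -42, -67, -87, -90, -89, -
[... 602 characters left out ...]
 -4, -4, -4, -4, -4, -4, -5, -4, -2, -2, -3, -2, -1, 0, -1, -3, -3, -1, 8, 39, 67, 68, 62, 59, 60, 55, 36, 9, -9, -9]
scene 12 [-3, -3, -4, -4, -4, -2, -2, -3, -3, -2, -2, -2, -2, -1, -2, -1, -1, -2, -2, -2, -2, -2, -3, 3, 26, 51, 69, 68, 57, 32, 5, -8, -9]
scene 20 [-2, -2, -4, -4, -4, -3, -2, -3, -3, -4, -4, -3, -3, -3, -4, -3, -2, -2, -3, -3, -2, -2, -2, -3, -3, -3, -2, -1, -1, -5, -9, -9, -7]
scene -48 [-7, -6, -6, -8, -19, -43, -69, -83, -84, -67, -37, -10, 3, 4, 2, 3, 3, 1, -1, 5, 9, 13, 13, 12, 13, 13, 13, 13, 8, 4, -1, -2, -1]
scene -80 [-7, -7, -7, -9, -19, -41, -68, -88, -91, -90, -74, -55, -43, -33, -32, -32, -34, -34, -23, 2, 36, 66, 59, 64, 60, 62, 54, 46, 20, -9, -21, -26, -28]
```

Run:
```python
from h import *
P=np.load("P2.npy")
im=np.mean([get_image("scene").astype(float) for _ in range(4)],0).astype(np.uint8)[...,::-1]
o=np.array([265,185]);S=12
b=cv2.resize(im[185:235,265:325],None,fx=S,fy=S,interpolation=cv2.INTER_CUBIC);b0=b.copy()
for x,col in((35,(0,0,255)),(55,(0,255,0)),(15,(255,0,255))):
    q=[tuple(((proj("scene",W(P,(x,y,41)))-o+.5)*S).astype(int).tolist()) for y in(30,-90)];cv2.line(b,*q,col,1)
cv2.imwrite("pics/c7.png",b)
```

```text
(no output)
```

View pics/c7.png

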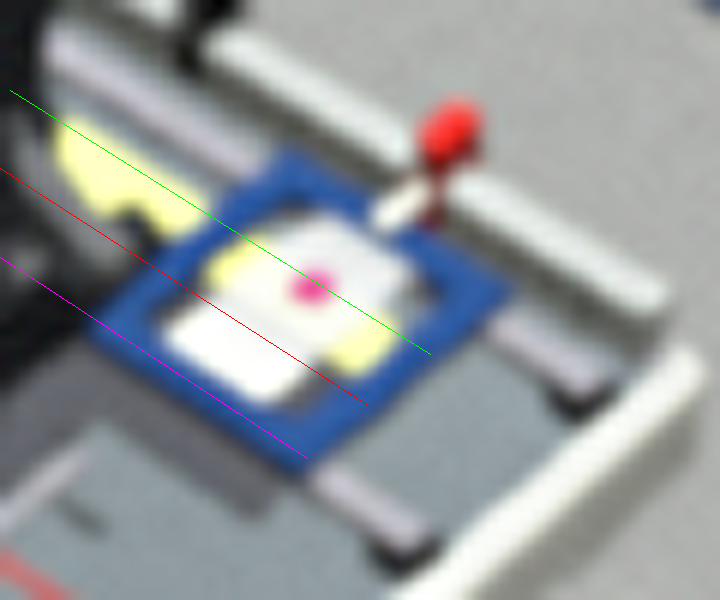

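The exposed yellow strip runs parallel to the projected half-open edge and is about 20 mm wide, and the index stands on the red clip's line. The pinch is steady and the spring force is about 7 N.

```bash
python3 -c "
from station import *
print(sign_off())"
```

```text
the job is handed in; nothing more can be done
None
```

I handed the job in with the carriage index opposite the red clip, within about 1 mm by both cameras. The shutter is held half open, about 20 mm by the arm's travel, with the fingers still pinching the tab; no verdict came back.

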